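Fold the slit mask into the light path

ROBOT

A 6-joint arm with a two-finger parallel gripper is mounted at the origin on the work surface. World frame = base frame: x ahead of the robot, y to its left, z up, the work surface at z = 0. Lengths are in m, angles in rad, forces in N, time in s.
With the tool pointing down it reaches from about 0.375 to 0.975 m from the base axis. Payload 3.8 kg.
Tool frame: the origin (TCP) lies between the finger pads; the fingertips stand 11 mm ahead of it and the grasp point (between the pads) lies 8 mm behind it; x points along the fingers, y is the direction in which the jaws open and shut, and the axes are right-handed (so a half turn about x gives the same grasp; the last joint's range is limited). The gripper opens to 88 mm and grips with 3 to 60 N. Pads are 18 mm wide; open, the fingers measure 123 mm over their backs; the gripper's body (75 mm by 187 mm) begins 45 mm behind the grasp point.
Start: joints at [-1.369, 0.264, 1.604, -0, 1.274, -0.037], TCP at [0.16, -0.656, 0.25] pointing down, gripper open.
Joint ranges: [-2.63, 2.63], [-0.94, 2.18], [0.31, 2.57], [-1.31, 4.45], [0, 2.66], [-2.55, 2.55]. Speed limits (rad/s): [2.57, 2.57, 3.14, 3.14, 3.14, 3.14].

INTERFACE

Orientations are given as a unit quaternion [w, x, y, z].
In Python, from station import r gives the robot as it stands. Calls block until the motion is done:
- r.goto(position, orientation): joint-space move of the TCP to a pose.
- r.move_l(position, rot=None, velocity=0.15, contact_N=None): straight line of the TCP; rot=None keeps the orientation; velocity is the mean speed in m/s. With contact_N (N) it stops when the force on the tool has changed by that much, and returns True; else False.
- r.set_joints(angles): joint-space move.
- r.gripper_to(opening, force=None): finger opening in m; force is the grip in N (None keeps the last); returns when the fingers have stopped.
- r.hold(seconds).
- r.inverse_kinematics(position, orientation): joint angles nearest the present ones, or None.
- r.sense(): the state.
- r.get_image(name): name is "scene" or "top" or "wrist"; returns (picture, depth): 384x512x3 uint8, blue, green, red; 384x512 float32, m along the optical axis (not along the pixel's ray), 0 where there is no reading.
- r.camera_params(name): a dict with "mtx" (3x3 intrinsics, pixels), "k1" (the pictures are not rectified: a ray, as slopes to the right and down, at radius r is drawn at 1 + k1 r^2 times it, then the intrinsics apply), "eye" and "rotation" of the camera in the world. Camera axes: x right, y up, looking along -z (the intrinsics and any distortion apply to the point x, -y, -z); pixel columns grow to the right and rows downward; lengths in m; the calibration is good to about 2 mm. A picture is of the moment at which its call begins: read the wrist's pose just before it. camera_params takes no time and is no camera call; for the wrist camera it gives the pose at the moment of the call.
A pose or a line that the arm cannot do raises r.PlanningError and nothing moves.
- r.job_done(): hands the job in, once; it reports no verdict.
Trained networks look in the newest picture that a camera, given by its name, has taken for a name from the list of things; names that differ only in an ending like _2 or _b are one class to them, and where a whole thing is asked for, a point or a joint stands for the part that bears it (a point fixed in the world has none). Each returns a list of dicts, best first, with "p" (0 to 1); they miss things now and then, are a little off and sometimes report something else, mostly with a low value. They report only what shows in the picture. A call takes as long as a camera call.
- r.look_for(camera, thing): "extent" ([left, top, width, height] in pixels, round what is visible of it).
- r.regions_of(camera, thing): "pixels" (384x512 bool, what is visible of it) and "extent" ([left, top, width, height] in pixels, round what is visible of it).
- r.landmark_of(camera, thing): "uv" ([column, row] in pixels: a listed point, or the origin of a listed thing).
The state is a dict: "time": time; "joint_pos": joint angles; "dq": joint speeds; "joint_torque": joint torques, N m; "eef_pos": TCP position; "eef_rot": TCP orientation; "wrist_force": force on the tool from outside, world axes, zero at the start; "wrist_torque": the same for the moment, N m; "finger_gap": finger opening in m.
Only numpy, scipy, OpenCV 4.12 (cv2) and the standard library are available. Lean on these libraries where they do the work, as an engineer would, in place of code of your own. Each camera call takes 0.05 s, during which the arm holds its last target.

TASK

Three hinged aperture masks stand half raised on the instrument's black deck. With a fingertip, gently push down the one with the narrow slit until it lies flat, without gripping it, and then withdraw; leave the masks with the round and the square hole raised as they are, and do not disturb the loose parts on the deck and bench.

Things in the scene. Friction and masses are not known exactly. Their poses are not given: they have to be found in the camera images.
- slit_paddle (a joint): Hinge angle of the slit paddle, rad: 0 = lying flat on its foot (a firm stop), growing as the free edge rises; starts at 0.45 to 0.7. The paddle is 72 mm from hinge axis to tab end, 48 mm wide, 4 mm thick. The hinge has friction (about 0.5 N at the tab moves it) and no spring: it stays where it is left.
- slit_unit: The slit aperture's flip-down mask unit, fixed on the instrument's black deck: black foot 78 x 64 mm with a hinged aluminium paddle whose opening is one narrow slit, 7 mm wide and 36 mm long, running from hinge to tab. Origin: underside of the foot on the deck, directly below the hinge axis; z up, y along the hinge axis, the paddle reaches from the hinge towards -x. The hinge axis is 12 mm above the origin.
- slit_tab (a point): Middle of the upper face of the thumb tab at the free edge of the slit paddle (tab 17 x 22 mm, 4 mm thick; 64 mm from the hinge axis, square to it, and 2 mm above the paddle's mid-plane). Its axes turn with the paddle. When the paddle lies flat this point is 14 mm above the deck.
- round_unit: The round aperture's flip-down mask unit, fixed on the instrument's black deck: black foot 78 x 64 mm with a hinged aluminium paddle whose opening is a 34 mm round hole. Origin: underside of the foot on the deck, directly below the hinge axis; z up, y along the hinge axis, the paddle reaches from the hinge towards -x. The hinge axis is 12 mm above the origin.
- round_tab (a point): Middle of the upper face of the thumb tab at the free edge of the round paddle (tab 17 x 22 mm, 4 mm thick; 64 mm from the hinge axis, square to it, and 2 mm above the paddle's mid-plane). Its axes turn with the paddle. When the paddle lies flat this point is 14 mm above the deck.
- square_unit: The square aperture's flip-down mask unit, fixed on the instrument's black deck: black foot 78 x 64 mm with a hinged aluminium paddle whose opening is a 32 mm square hole. Origin: underside of the foot on the deck, directly below the hinge axis; z up, y along the hinge axis, the paddle reaches from the hinge towards -x. The hinge axis is 12 mm above the origin.
- square_tab (a point): Middle of the upper face of the thumb tab at the free edge of the square paddle (tab 17 x 22 mm, 4 mm thick; 64 mm from the hinge axis, square to it, and 2 mm above the paddle's mid-plane). Its axes turn with the paddle. When the paddle lies flat this point is 14 mm above the deck.
- instrument: The fixed instrument, an aluminium box 240 (x) x 280 (y) mm on a round flange of radius 190 mm, 14 mm high. Its black deck is 70 mm above the bench, with a rim 6 mm higher all round. Origin: centre of its underside on the bench. The three mask units stand side by side on the deck 80 mm apart, all turned as it is, in any order.
- retainer: Loose steel ring lying on the deck, 36 mm across, 8 mm high; origin at the centre of its underside.
- thumbscrew: Loose steel thumbscrew standing on its 22 mm head on the deck, 28 mm high; origin at the centre of its underside.
- driver: Loose screwdriver with a black handle, 160 mm long, lying on the bench beside the instrument; origin at its underside.
- jar: Loose small amber glass jar with a white cap, 50 mm across and 60 mm high, standing on the bench beside the instrument; origin at the centre of its underside.

How it is judged:
On the way, in this order (a step that is already met when the one before it is completed fails the run):
1. the fingers touch the slit mask while it is still raised (contact force between the fingers and slit_unit above 0.1 N and value of joint slit_paddle above 0.15 rad).
2. the slit mask lies flat (within 0.1 rad) (value of joint slit_paddle below 0.1 rad), for 0.2 s.
At the end, for the whole second after the job is handed in: The slit paddle lies flat (hinge angle under 0.1 rad); the tabs of the round and square paddles are within 8 mm of where they were at the start; ring, thumbscrew, screwdriver and jar are within 15 mm of where they were (value of joint slit_paddle below 0.1 rad and distance of each of round_tab, square_tab from where it was at the start of the episode below 0.008 m and distance of each of retainer, thumbscrew, driver, jar from where it was at the start of the episode below 0.015 m); the robot touches nothing.
It fails at once if the round or the square mask is moved (its tab by more than 8 mm) (distance of any of round_tab, square_tab from where it was at the start of the episode above 0.008 m).
It fails at once if the slit mask is pulled up (hinge angle over 0.85 rad) (value of joint slit_paddle above 0.85 rad).
It fails at once if a loose part is moved or lifted by more than 15 mm (distance of any of retainer, thumbscrew, driver, jar from where it was at the start of the episode above 0.015 m).
It fails at once if a mask unit or the instrument is pressed harder than 25 N (contact force between any of the fingers, the arm and slit_unit above 25 N or contact force between any of the fingers, the arm and round_unit above 25 N or contact force between any of the fingers, the arm and square_unit above 25 N or contact force between any of the fingers, the arm and instrument above 25 N).
It also fails if it takes over 35 s, if anything falls off the work surface, if the arm or the gripper's body presses on something with over 40 N, if the wrist force passes 120 N, or if a joint passes its speed limit or range.

## Working session

There is one attempt and no reset: what is moved stays moved. The work goes in short steps, each a Python script; the robot and the scene stay as the last script left them, time stands still between calls to the robot, and variables do not carry over. Pictures are saved under pics/ and viewed, and the job is handed in when it is done.

```bash
mkdir -p pics; ls; cat > h.py <<'E'
import numpy as np, cv2
from station import r
def world(cam,uv,depth,P=None):
    P=P or r.camera_params(cam); K=np.array(P["mtx"]);k1=P["k1"]
    d=np.array([k1,0,0,0,0],float)
    n=cv2.undistortPoints(np.array(uv,float).reshape(-1,1,2),K,d).reshape(-1,2)
    z=np.array(depth,float).reshape(-1)
    c=np.c_[n[:,0]*z,-n[:,1]*z,-z]
    return c@rot(P).T+np.array(P["eye"])
def rot(P):
    R=np.array(P["rotation"])
    if R.shape==(3,3): return R
    from scipy.spatial.transform import Rotation as Q
    return Q.from_quat(R[[1,2,3,0]]).as_matrix()
E
python3 - <<'E'
from h import *
print(r.sense())
for c in ["scene","top"]:
    print(c,r.camera_params(c))
    im,d=r.get_image(c); cv2.imwrite(f"pics/{c}0.png",im); np.save(f"{c}0.npy",d)
    for t in ["slit_unit","round_unit","square_unit","slit_tab","round_tab","square_tab","instrument","retainer","thumbscrew"]:
        for x in r.landmark_of(c,t)[:2]:
            u,v=x["uv"]; z=d[int(round(v)),int(round(u))]
            print(t,round(x["p"],2),np.round(x["uv"],1),world(c,[u,v],[z]).round(3))
E
```

```text
pics
{'time': 0.0, 'joint_pos': array([-1.36891486e+00,  2.64718475e-01,  1.60533190e+00, -1.20093737e-05,
        1.27369890e+00, -3.68841365e-02]), 'dq': array([ 1.40583457e-03, -6.84838316e-05, -4.84536817e-04,  5.45519596e-04,
        1.01342471e-03, -8.03780132e-04]), 'joint_torque': array([ 5.47886211e-04, -5.02102125e+01, -3.56871271e+01,  7.28660636e-02,
        2.95860227e-02, -1.95359353e-04]), 'eef_pos': array([ 0.15951061, -0.65519413,  0.24843408]), 'eef_rot': array([-0.08345765, -0.7020064 , -0.08497675,  0.70214015]), 'wrist_force': array([0.62542808, 0.84164969, 0.0122057 ]), 'wrist_torque': array([-0.03255875,  0.0243655 , -0.02304014]), 'finger_gap': 0.08807238581588384}
scene {'mtx': array([[490.57419377,   0.        , 253.1293685 ],
       [  0.        , 490.57419377, 192.32567384],
       [  0.        ,   0.        ,   1.        ]]), 'k1': -0.04650478345495779, 'eye': array([ 1.14993629, -0.60650223,  0.79486292]), 'rotation': array([0.84268657, 0.40080173, 0.15812202, 0.32285407])}
slit_unit 0.91 [246.7 212.2] [[ 0.583 -0.01   0.073]]
round_unit 0.63 [266.9 197.
[... 528 characters left out ...]
0.59346175, 183.09886067],
       [  0.        ,   0.        ,   1.        ]]), 'k1': -0.1071418953663006, 'eye': array([0.52046815, 0.02551847, 1.17912205]), 'rotation': array([-0.70290914, -0.02196591,  0.01002748,  0.71086967])}
round_unit 0.81 [245.7 179.2] [[0.58  0.064 0.088]]
square_unit 0.71 [215.1 179.5] [[0.58  0.142 0.089]]
slit_tab 0.79 [279.2 199. ] [[ 0.529 -0.019  0.113]]
round_tab 0.72 [246.6 198.2] [[0.532 0.061 0.123]]
square_tab 0.67 [212.1 201.2] [[0.525 0.146 0.12 ]]
square_tab 0.52 [277.1 199.7] [[ 0.527 -0.014  0.114]]
instrument 0.97 [249.4 192.3] [[0.547 0.055 0.076]]
retainer 0.44 [223.  158.7] [[0.635 0.123 0.068]]
thumbscrew 0.5 [266.6 230.5] [[0.449 0.013 0.079]]
```

```bash
python3 - <<'E'
import cv2
a=cv2.imread("pics/top0.png"); cv2.imwrite("pics/top0c.png",cv2.resize(a[100:290,160:360],None,fx=3,fy=3,interpolation=2))
a=cv2.imread("pics/scene0.png"); cv2.imwrite("pics/scene0c.png",cv2.resize(a[110:290,140:380],None,fx=3,fy=3,interpolation=2))
E
```

```text
(no output)
```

View pics/top0c.png

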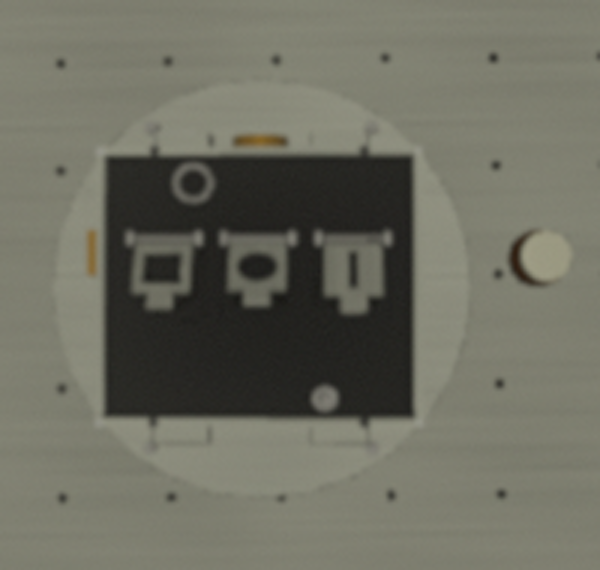

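View pics/scene0c.png

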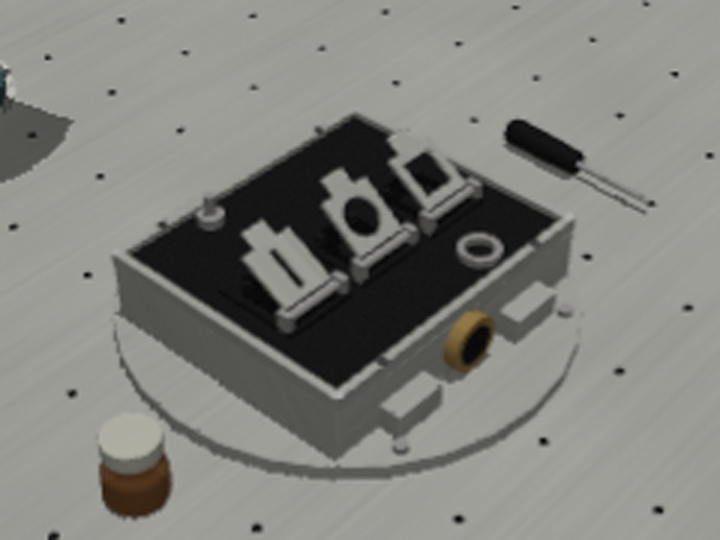

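The slit mask is the right-hand one in the top view (tab at about px (278, 200)), nearest the jar. The ring is at (224, 161) and the thumbscrew at (268, 232). The units show almost no yaw. I'll check the paddle's geometry from the depth image, then move above it.

```bash
python3 - <<'E'
from h import *
from scipy.spatial.transform import Rotation as Q
d=np.load("top0.npy"); vv,uu=np.mgrid[160:215,255:300]
uv=np.c_[uu.ravel(),vv.ravel()]
P=world("top",uv,d[160:215,255:300].ravel())
m=(P[:,2]>0.086)&(P[:,2]<0.15)
p=P[m]; print(len(p),p.min(0),p.max(0),np.median(p,0))
s=(abs(p[:,1]+0.018)<.03)&(p[:,0]<0.575); A=np.c_[p[s,0],p[s,1],np.ones(s.sum())]
c=np.linalg.lstsq(A,p[s,2],rcond=None)[0]; print("plane",c,"angle",np.arctan(-c[0]))
for a in np.arange(.505,.605,.005):
    t=p[abs(p[:,0]-a)<.0025]
    if len(t): print(round(a,3),len(t),t[:,1].min().round(3),t[:,1].max().round(3),np.median(t[:,2]).round(4))
deck=P[(P[:,2]<.08)]; print("deck",np.median(deck[:,2]))
r.gripper_to(0.0,5)
for sgn in (1,-1):
    R=np.array([[0,sgn,0],[0,0,-sgn],[-1,0,0]],float)
    q=Q.from_matrix(R).as_quat()[[3,0,1,2]]
    print(sgn,np.linalg.det(R),q,r.inverse_kinematics([0.527,-0.018,0.22],q))
print(r.sense()["finger_gap"])
E
```

```text
390 [ 0.51636579 -0.04566896  0.08605324] [0.58284373 0.04062691 0.12156147] [ 0.55134047 -0.01331178  0.10013866]
plane [-0.55731105  0.01923197  0.40804102] angle 0.5084389695020738
0.515 9 -0.023 -0.003 0.1206
0.52 18 -0.023 -0.004 0.1179
0.525 18 -0.023 -0.004 0.1146
0.53 28 -0.036 0.009 0.1128
0.535 38 -0.036 0.008 0.1093
0.54 32 -0.036 0.008 0.1067
0.545 31 -0.037 0.008 0.1042
0.55 32 -0.037 0.008 0.1005
0.555 32 -0.037 0.008 0.0984
0.56 32 -0.037 0.008 0.0953
0.565 35 -0.038 0.008 0.0923
0.57 35 -0.038 0.008 0.0897
0.575 27 -0.046 0.041 0.088
0.58 20 -0.046 0.041 0.0882
0.585 3 0.015 0.038 0.0885
deck 0.07123808660405251
1 1.0 [ 0.5  0.5  0.5 -0.5] [-8.13809325e-02  5.32915299e-03  1.95157311e+00 -4.44089210e-16
  1.18469040e+00 -8.13809325e-02]
-1 1.0 [-0.5  0.5 -0.5 -0.5] None
0.0008333142135153393
```

The depth cloud gives the slit paddle at 0.51 rad. The tab is 20 mm wide, centred at y = -0.0135, with its tip at x = 0.515 and z = 0.121, and the hinge at x ≈ 0.578. These fit the stated sizes. Next I'll approach and press.

```bash
python3 - <<'E'
from h import *
q=[.5,.5,.5,-.5]
x,y=.518,-.0138
r.goto([x,y,.22],q); 
r.move_l([x,y,.145],velocity=.1)
print(r.sense()["eef_pos"],r.sense()["wrist_force"],r.sense()["time"])
for z in (.12,.108,.099,.094):
    h=r.move_l([x,y,z],velocity=.02,contact_N=5)
    s=r.sense(); print(z,h,s["eef_pos"].round(4),s["wrist_force"].round(2),round(s["time"],2))
    if h: break
E
```

```text
[ 0.51857858 -0.01384513  0.14559487] [-1.02916652  0.58533473  0.44244753] 5.8
0.12 False [ 0.5182 -0.0138  0.1202] [ 0.5  -0.63 -0.6 ] 7.2
0.108 False [ 0.5181 -0.0138  0.108 ] [-0.65  0.15  0.99] 7.95
0.099 False [ 0.5179 -0.0138  0.0988] [-0.53 -0.36 -0.92] 8.55
0.094 True [ 0.5185 -0.0138  0.0952] [-1.16 -0.04  5.54] 8.84
```

A firm stop at tip height 0.084 m is exactly the flat-tab height. I'll withdraw and look.

```bash
python3 - <<'E'
from h import *
r.hold(.4); print(r.sense()["wrist_force"])
x,y=.518,-.0138
r.move_l([x,y,.23],velocity=.08)
r.goto([.35,-.45,.3],[.5,.5,.5,-.5]) if r.inverse_kinematics([.35,-.45,.3],[.5,.5,.5,-.5]) is not None else print("noik")
im,d=r.get_image("top"); cv2.imwrite("pics/top1.png",cv2.resize(im[100:290,160:360],None,fx=3,fy=3,interpolation=2))
im2,_=r.get_image("scene"); cv2.imwrite("pics/scene1.png",cv2.resize(im2[110:290,140:380],None,fx=3,fy=3,interpolation=2))
d0=np.load("top0.npy")
vv,uu=np.mgrid[185:215,195:300]; uv=np.c_[uu.ravel(),vv.ravel()]
for n,D in(("before",d0),("after",d)):
    P=world("top",uv,D[185:215,195:300].ravel())
    for t,yc in(("slit",-.0135),("round",.064),("square",.144)):
        p=P[(abs(P[:,1]-yc)<.008)&(P[:,0]<.53)&(P[:,0]>.505)&(P[:,2]>.078)]
        print(n,t,len(p),p[:,2].max().round(4) if len(p) else None,p[:,0].min().round(4) if len(p) else None,np.median(p[:,2]).round(4))
s=r.sense();print(s["eef_pos"],s["wrist_force"],s["time"])
E
```

```text
[-0.72873866 -0.2797752   5.50420802]
before slit 43 0.1216 0.5112 0.1161
before round 26 0.1312 0.5121 0.1261
before square 27 0.1246 0.5205 0.1205
after slit 54 0.0887 0.5087 0.0843
after round 25 0.13 0.512 0.1254
after square 29 0.1261 0.5205 0.1212
[ 0.35075552 -0.4490788   0.29974593] [ 0.30641076  0.46505586 -0.1050924 ] 12.9167
```

View pics/top1.png

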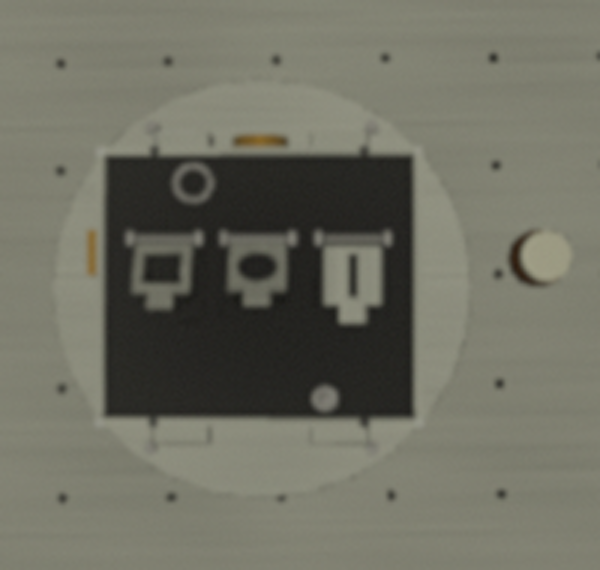

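View pics/scene1.png

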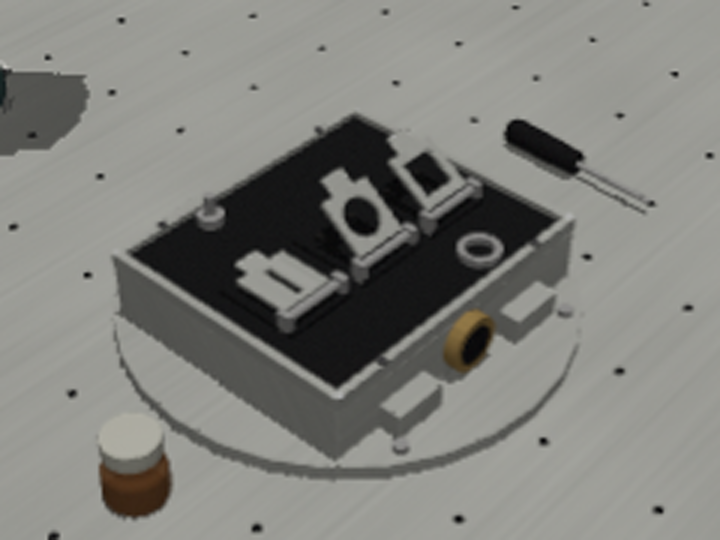

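The slit paddle now lies flat: its tab reaches crop (352, 323) in the top view. The other two masks and all the loose parts are where they were.

```bash
python3 -c "
from station import r
r.job_done()"
```

```text
the job is handed in; nothing more can be done
```

I pushed the slit mask down flat with the closed fingertips, without gripping it, then withdrew and handed the job in at about 13 s of the 35 s allowed. No verdict was reported.

- **Push:** the downward move stopped at about 5.5 N on the wrist, with the fingertips at z ≈ 0.084 m, which is the height of the tab when flat. The lighter contact while the mask was still raised did not show above the force noise (about 1 N). I infer that contact only from the paddle having gone down.
- **Slit mask:** the depth image puts the tab's median height at 0.0843 m, down from 0.116 m.
- **Other masks:** the round and square tabs read within about 1 mm of their earlier heights, which is within the noise.
- **Loose parts:** the ring, thumbscrew, screwdriver and jar look unmoved in the before and after pictures. I compared these by eye and did not measure them.
- **Arm:** it ended clear of everything, with the wrist force near zero.

The network's y for the slit tab was about 5 mm off from the depth measurement, so I used the depth value. No check failed.

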